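Slide a test cartridge along the rail into the reader's corner pocket

ROBOT

A 7-joint arm with a two-finger parallel gripper is mounted at the origin on the work surface. World frame = base frame: x ahead of the robot, y to its left, z up, the work surface at z = 0. Lengths are in mm, angles in rad, forces in N, time in s.
With the tool pointing down it reaches from about 400 to 875 mm from the base axis. Payload 4.4 kg.
Tool frame: the origin (TCP) lies at the very end of the fingers, on their centre line; the grasp point (between the pads) lies 19 mm behind it; y points along the fingers, x is the direction in which the jaws open and shut, and the axes are right-handed (so a half turn about y gives the same grasp; the last joint's range is limited). The gripper opens to 85 mm and grips with 20 to 120 N. Pads are 22 mm wide; open, the fingers measure 114 mm over their backs; the gripper's body (76 mm by 85 mm) begins 54 mm behind the grasp point. The pads swing forward as they close: fully open they stand 13 mm farther back than shut.
Start: joints at [-1.394, 0.628, 0.038, 1.517, -0.027, 0.996, -0.02], TCP at [156.249, 630.955, 231.313] pointing down, gripper open.
Joint ranges: [-3.06, 3.06], [-0.37, 2.12], [-1.25, 1.32], [0.18, 2.47], [-1.1, 4.24], [0.23, 1.98], [-2.94, 2.94]. Speed limits (rad/s): [2.57, 2.57, 3.14, 3.14, 3.14, 3.14, 3.14].

INTERFACE

Orientations are given as [roll, pitch, yaw] about the fixed x, y, z axes, in that order (R = Rz(yaw) Ry(pitch) Rx(roll)).
In Python, from cell import readout, eyes, finish_job gives the robot as it stands. The module is installed in compiled form; this text tells all that it offers.
- The arm moves only by the tool apply_moves, never from a script. Its argument "commands" is a list that holds one entry, the list of rows, each a list of 6 numbers: the shift along the tool's x, y, z in units of 0.04 m (1.0 is 0.04 m), then the turn, a rotation vector about the tool's x, y, z in units of 5 degrees (1.0 is 5 degrees). A call has 1 to 8 rows; each row shifts and turns the pose as measured when the row begins, along the tool's axes as they then stand; what a row does not reach is not made up. A row lasts 1/12 s, in which the tool goes at most 41.7 mm and 7.16 degrees, less where a joint would pass 70% of its speed; a pose out of reach is approached as far as the arm can. A call with a number of a shift or a turn outside -1 to 1 is refused whole. A call with a gripper value outside its range is refused whole. "claw" is the finger opening in mm, from 0 to 85.4, set as the call begins (left out, the last holds). The fingers move at their own pace and stop on an object; the grip force is fixed at half the most. Time passes only in rows, so rows that do not move let the fingers close. It gives the time, the measured TCP pose, the force and the opening at its end, in the units of the state.
- readout.read_state(): the state, without advancing time (a new reading comes with each control period).
- eyes.get_image(name): name is "scene" or "top"; returns a dict with "image" (480x640x3 uint8, red, green, blue), "mtx" (3x3 intrinsics, pixels), "k1" (the pictures are not rectified: a ray, as slopes to the right and down, at radius r is drawn at 1 + k1 r^2 times it, then the intrinsics apply), "rvec" (rotation vector, rad) and "tvec" (3), from world to camera coordinates, as OpenCV has them. Camera axes: x right, y down, z forward; pixel columns grow to the right and rows downward; lengths in mm; the calibration is good to about 2 mm. A picture is of the moment at which its call begins. There is no depth.
- finish_job(): hands the job in, once; it reports no verdict.
The state is a dict: "clock": time; "qpos": joint angles; "qd": joint speeds; "tau": joint torques, N m; "eef_pos": TCP position; "tool_rot": TCP orientation; "force": force on the tool from outside, world axes, zero at the start; "torque": the same for the moment, N m; "width": finger opening in mm.
Only numpy, scipy, OpenCV 4.12 (cv2) and the standard library are available. Lean on these libraries where they do the work, as an engineer would, in place of code of your own. Each camera call takes 0.05 s, during which the arm holds its last target. There are 200 camera calls.

TASK

Load the oblong test cartridge into the reader with fingertip pushes only: first push it across the deck until its long side lies flat against the far rail, roughly where it lies now, and then, keeping it against the rail, slide it along into the corner pocket until it is fully home against both the rail and the housing. Do not pick it up or tip it, and leave the square cartridge and everything else where they are.

Things in the scene. Friction and masses are not known exactly. Their poses are not given: they have to be found in the camera images.
- reader: The cartridge reader, fixed. Origin at bench level; x points from its near side to the rail, y along the rail to the pocket (about the robot's left), z up. Grey deck, top 18 mm above the bench, x -95 to +86 mm, y -200 to +130 mm. White housing at the left end, 58 mm above the bench, its flat end-stop face at y = +130 mm, going on to y = +215 mm.
- rail (a point): Point at the foot of the rail's inner face (reader x = 72, y = 0, z = 18 mm), axes as the reader's. The straight aluminium rail runs along the whole far edge of the deck up to the housing, 14 mm above the deck; its inner face looks to -x.
- lip (a point): Foot of the lip's inner face at its open end (reader x = 30, y = 87, z = 18 mm). The aluminium lip, 10 mm tall and 10 mm thick, runs from here to the housing, parallel to the rail; a flared guide before it begins at about y = 73, x = 15 mm. Rail, housing face and lip make the corner pocket: 42 mm wide, 43 mm deep, open above and to -y.
- pocket (a point): Point on the deck surface in the pocket where the middle of the cartridge's underside lies when it is fully home (reader x = 53 mm, y = 97 mm, z = 18 mm); axes as the reader's.
- cartridge: The oblong white plastic test cartridge, loose on the deck: 38 mm (its x) by 66 mm (its y) by 16 mm tall, about 60 g, one port and one dark window on top. Origin mid-underside. It starts with its y within 0.4 rad of the rail's direction, its middle 93 to 117 mm from the rail's face, mid-deck or at the right (-y) end. When home, 23 mm of it sticks out of the straight pocket.
- square: A square white plastic cartridge, 48 x 48 x 16 mm, about 60 g, two ports on top, loose on the deck; origin at the middle of its underside. Too wide for the pocket. It stays where it is; the oblong one can pass it along the rail.
- vial: Small capped vial, 22 mm across and 45 mm tall, standing on the deck on the near side of the pocket; origin at its underside. Leave alone.
- jar: Specimen jar with a lid, 50 mm across, 60 mm tall, standing on the bench by the right end of the reader; origin at its underside. Leave alone.
- jar2: Specimen jar with a lid, 56 mm across, 65 mm tall, on the bench to the left of the reader; origin at its underside. Leave alone.
- pipette: Hand pipette lying on the bench at the right, 190 mm long, 27 mm thick; origin below its middle. Leave alone.
There are look-alikes about, which are no part of the job. What is shaped like the cartridge but orange is not meant.

How it is judged (in metres and radians):
On the way, in this order (a step that is already met when the one before it is completed fails the run):
1. the oblong cartridge lies with its long side flat against the rail, short of the pocket (x of cartridge in the frame of pocket between -0.003 and 0.003 m and angle between the y axis of cartridge and the y axis of pocket, either way round below 0.06 rad and z of cartridge in the frame of pocket between -0.004 and 0.004 m and y of cartridge in the frame of pocket below -0.05 m), for 0.2 s.
2. it is fully home in the corner pocket (x of cartridge in the frame of pocket between -0.003 and 0.003 m and angle between the y axis of cartridge and the y axis of pocket, either way round below 0.06 rad and z of cartridge in the frame of pocket between -0.004 and 0.004 m and y of cartridge in the frame of pocket between -0.003 and 0.003 m), for 0.2 s.
At the end, for the whole second after the job is handed in: The oblong cartridge lies flat on the deck in the corner pocket, within 3 mm of home along and across the rail and within 0.06 rad of the rail's direction, at rest; all else within 12 mm of its start (all of step 2 and linear speed of cartridge below 0.01 m/s and angular speed of cartridge below 0.1 rad/s and distance of each of square, vial, jar, jar2, pipette from where it was at the start of the episode below 0.012 m); the robot touches nothing.
It fails at once if the oblong cartridge is lifted more than 8 mm off the deck (z of cartridge in the frame of pocket above 0.008 m).
It fails at once if the oblong cartridge is tipped by more than 0.3 rad (angle between cartridge's own z axis and vertical above 0.3 rad).
It fails at once if the oblong cartridge comes more than 10 mm off the rail on the last 60 mm before home (y of cartridge in the frame of pocket above -0.06 m and x of cartridge in the frame of pocket below -0.01 m).
It fails at once if the square cartridge is moved more than 12 mm (distance of square from where it was at the start of the episode above 0.012 m).
It fails at once if another thing on the bench is moved more than 12 mm (distance of any of vial, jar, jar2, pipette from where it was at the start of the episode above 0.012 m).
It also fails if it takes over 58 s, if anything falls off the work surface, if the arm or the gripper's body presses on something with over 40 N, if the wrist force passes 120 N, or if a joint passes its speed limit or range.

## Working session

There is one attempt and no reset: what is moved stays moved. The work goes in short steps, Python scripts to look and compute and a tool call to move; the robot and the scene stay as the last step left them, time stands still between calls to the robot, and variables do not carry over. Pictures are saved under pics/ and viewed, about 8 in all and at most 12, crops included, and the job is handed in when it is done.

Besides the shell and the picture viewer there is one more tool, called as name([rows], argument=value, ...), one row to a line, values as JSON. apply_moves: Moves the arm, as the interface text tells. Shifts and turns lie within -1 to 1; 1 stands for 0.04 m of shift or 5 degrees of turn. Its arguments: {"type":"object","properties":{"commands":{"type":"array"},"claw":{"type":"number"}},"required":["commands"]}

```bash
mkdir -p pics; cat > h.py <<'E'
import numpy as np, cv2
from cell import readout, eyes
def grab(n):
    d=eyes.get_image(n); return d
def cam(d):
    R=cv2.Rodrigues(np.array(d["rvec"],float))[0]; t=np.array(d["tvec"],float).ravel(); return R,t
def px2w(d,uv,z):
    K=np.array(d["mtx"],float); R,t=cam(d)
    uv=np.array(uv,float).reshape(-1,1,2)
    n=cv2.undistortPoints(uv,K,np.array([d["k1"],0,0,0.])).reshape(-1,2)
    r=np.c_[n,np.ones(len(n))]@R; c=-R.T@t
    s=(z-c[2])/r[:,2]
    return c+r*s[:,None]
def w2px(d,P):
    return cv2.projectPoints(np.array(P,float).reshape(-1,1,3),np.array(d["rvec"],float),np.array(d["tvec"],float),np.array(d["mtx"],float),np.array([d["k1"],0,0,0.]))[0].reshape(-1,2)
def save(n,im): cv2.imwrite("pics/"+n,im[:,:,::-1])
E
python3 - <<'E'
from h import *
for n in("top","scene"):
    d=grab(n);save(n+"0.png",d["image"]);R,t=cam(d);print(n,-R.T@t,d["mtx"],d["k1"])
s=readout.read_state();print(s)
E
```

```text
top [ 280.6559662   -56.42920965 1178.57609646] [[462.47881758   0.         322.85351871]
 [  0.         462.47881758 241.62110415]
 [  0.           0.           1.        ]] 0.00963074361578024
scene [1322.81149774  659.00086697 1012.01338676] [[535.73041631   0.         317.75103168]
 [  0.         535.73041631 238.57997977]
 [  0.           0.           1.        ]] -0.08904232569045357
{'clock': 0.1, 'qpos': array([-1.39379344,  0.62926054,  0.03845397,  1.51827471, -0.02699873,
        0.99627469, -0.01997807]), 'qd': array([-8.86923661e-05, -1.72085985e-03,  1.44622224e-03, -2.73897020e-03,
        3.29572663e-03,  1.04743225e-03,  7.01891043e-04]), 'tau': array([ 3.28524809e-03, -5.64537871e+01,  1.23103939e+00, -1.93975818e+01,
        1.14479326e-02,  5.42280628e-03,  3.67448919e-06]), 'eef_pos': array([156.11809323, 630.40049585, 230.47458004]), 'tool_rot': array([-1.57082022,  0.0016989 ,  1.32800843]), 'force': array([-0.7522971 , -0.16043067,  0.05860615]), 'torque': array([ 0.01627791, -0.01268494,  0.03527992]), 'width': 85.63529885205352}
```

View pics/top0.png

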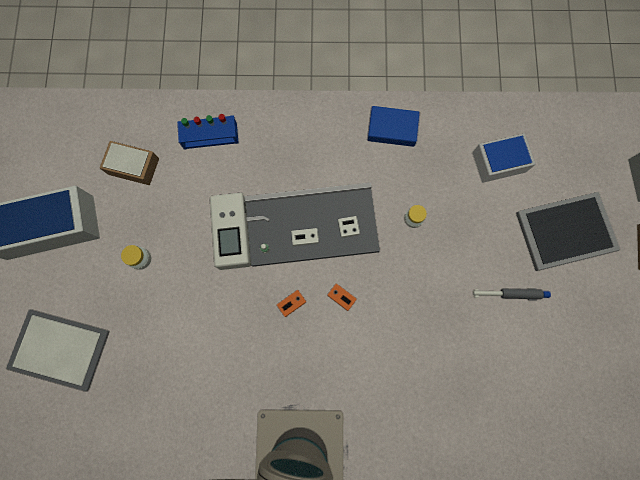

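View pics/scene0.png

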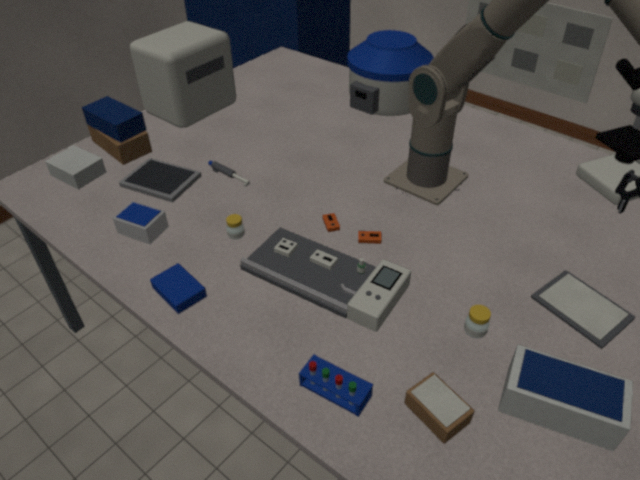

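The top view shows the oblong cartridge (one port, one window) at about (305,236) and the square one (two ports) at (348,226). The orange look-alikes are at (291,303) and (342,297), off the reader. The housing is at (229,231), the lip at (258,218), the vial at (264,246), and the jars at (416,216) and (134,257). The oblong white one on the deck fits the description. I'll confirm it in a crop and measure.

```bash
python3 - <<'E'
from h import *
d=grab("top");im=d["image"]
x0,y0=200,175
c=cv2.resize(im[y0:y0+105,x0:x0+190],None,fx=4.2,fy=4.2,interpolation=cv2.INTER_CUBIC);save("crop1.png",c)
hsv=cv2.cvtColor(im,cv2.COLOR_RGB2HSV)
g=cv2.cvtColor(im,cv2.COLOR_RGB2GRAY)
roi=np.zeros_like(g);roi[175:285,200:390]=1
m=((g>140)&(roi>0)).astype(np.uint8)
def rep(m,z,lab,lo,hi):
    for k in cv2.findContours(m,cv2.RETR_EXTERNAL,cv2.CHAIN_APPROX_NONE)[0]:
        a=cv2.contourArea(k)
        if lo<a<hi:
            W=px2w(d,k.reshape(-1,2),z)[:,:2].astype(np.float32)
            (cx,cy),s,ang=cv2.minAreaRect(W);print(lab,cv2.boundingRect(k),a,"c",round(cx,1),round(cy,1),"s",np.round(s,1),"ang",round(ang,1))
rep(m,34,"white",80,3000)
s=hsv[:,:,1]
print("deck g",g[250,330],im[250,330],"bench",im[300,330],im[262,330],im[190,330])
E
```

```text
white (291, 228, 27, 17) 318.5 c 524.6 -3.9 s [36.  64.4] ang 7.0
white (338, 216, 21, 20) 287.5 c 552.2 -115.3 s [45.8 46.4] ang 10.2
deck g 82 [81 82 82] bench [144 141 130] [150 142 136] [145 144 139]
```

View pics/crop1.png

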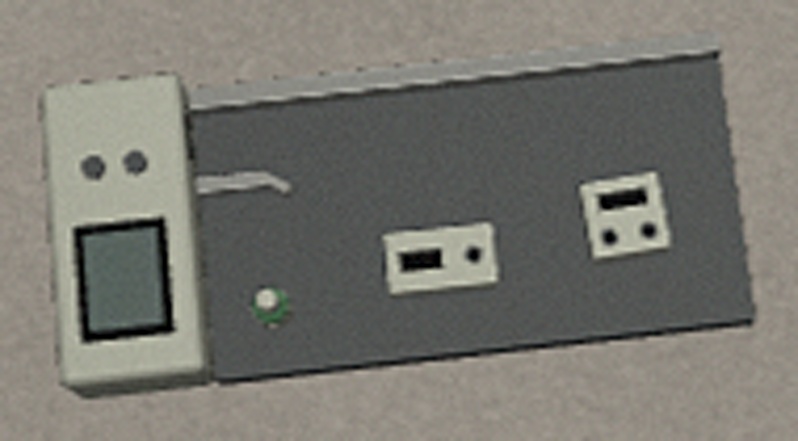

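The crop confirms the oblong cartridge: one port and one window, 36x64 mm measured. Next I measure the reader frame from the deck's edges.

```bash
python3 - <<'E'
from h import *
d=grab("top");im=d["image"]
g=cv2.cvtColor(im,cv2.COLOR_RGB2GRAY).astype(np.float32);g=cv2.GaussianBlur(g,(0,0),.7)
def edge(p,q,n,z,L=6):  # strongest gradient across segment p-q, crop coords
    p=np.array(p)/4.2+[199.6,174.6];q=np.array(q)/4.2+[199.6,174.6]
    nrm=np.array([-(q-p)[1],(q-p)[0]]);nrm/=np.linalg.norm(nrm);o=np.arange(-L,L+.01,.25);P=[]
    for f in np.linspace(.06,.94,n):
        x=p+(q-p)*f+nrm*o[:,None]
        v=cv2.remap(g,x[:,0].astype(np.float32)[None],x[:,1].astype(np.float32)[None],1)[0]
        th=(v.max()+v.min())/2
        k=np.argmax(np.abs(np.gradient(v)));P.append(x[k])
    W=px2w(d,P,z)[:,:2].astype(np.float32)
    l=cv2.fitLine(W,cv2.DIST_HUBER,0,.01,.01).ravel();r=(W-l[2:])@np.array([-l[1],l[0]])
    print(np.round(l,3),"ang",np.degrees(np.arctan2(l[1],l[0])).round(2),"rms",np.std(r).round(2));return l
rail=edge((200,108),(715,57),40,18,3)
near=edge((225,379),(745,322),40,18,3)
right=edge((724,70),(750,310),20,18,4)
house=edge((190,115),(208,360),20,18,3)
dist=lambda l,p:(np.array(p)-l[2:])@np.array([-l[1],l[0]])
u=near[:2]*np.sign(near[1]); ur=rail[:2]*np.sign(rail[1])
u=(u+ur)/np.linalg.norm(u+ur); ex=np.array([u[1],-u[0]])
print("u",u,"ex",ex,"yaw",np.degrees(np.arctan2(ex[1],ex[0])))
print("width rail-near",(rail[2:]-near[2:])@ex,"len",(house[2:]-right[2:])@u)
C=np.array([524.6,-3.9]);S=np.array([552.2,-115.3])
# origin: x from rail face and near edge, y from right edge
ox=((rail[2:]@ex-72)+(near[2:]@ex+95))/2; oy=right[2:]@u+200
O=ox*ex+oy*u;print("O",O, "house y",house[2:]@u-oy)
for n,p in(("C",C),("S",S)):print(n,(p-O)@ex,(p-O)@u)
print("pocket",O+53*ex+97*u)
# lip, vial, jar by pixel
for n,uv,z in(("lip end",(198+289/4.2+1.6,174.6+190/4.2),28),("vial cap",(199.6+268/4.2,174.6+300/4.2),63),("jar",(417,213),60)):
    w=px2w(d,uv,z)[0,:2];print(n,w,(w-O)@ex,(w-O)@u)
E
```

```text
[ 1.22000e-01 -9.92000e-01  6.42661e+02 -2.37780e+01] ang -82.97 rms 0.61
[ 1.2300e-01 -9.9200e-01  4.6789e+02 -3.3282e+01] ang -82.93 rms 0.61
[ 9.91000e-01  1.31000e-01  5.75145e+02 -1.84948e+02] ang 7.53 rms 0.73
[9.92000e-01 1.24000e-01 5.53386e+02 1.50789e+02] ang 7.12 rms 0.84
u [-0.12275029  0.9924376 ] ex [0.9924376  0.12275029] yaw 7.0508566
width rail-near 174.6159 len 335.86835
O [561.4933    14.887764] house y 135.86838
C -38.920487857671596 -14.117021849023333
S -25.20359234443505 -128.06247860716488
pocket [602.18567 117.65998]
lip end [567.21700984  89.00302729] 14.778108669002883 72.8521853822941
vial cap [492.17483257  94.70855064] -58.9962150713988 87.72601028642706
jar [ 580.00459866 -285.40584649] -18.48980509321644 -300.29493936918595
```

apply_moves([
  [[-0.85,0,-0.48,0,-0.52,0],[-0.85,0,-0.48,0,-0.52,0],[-0.85,0,-0.48,0,-0.52,0],[-0.85,0,-0.48,0,-0.52,0],[-0.85,0,-0.48,0,-0.52,0],[-0.85,0,-0.48,0,-0.52,0],[-0.85,0,-0.48,0,-0.52,0],[-0.85,0,-0.48,0,-0.52,0]],
], claw=0)

```text
clock: 0.87
eef_pos: [284.0, 346.7, 226.4]
tool_rot: [-1.567, -0.004, 1.727]
force: [1.4, -0.3, -0.4]
width: -0.3
```

```bash
cat > st.py <<'E'
from h import *
import sys
from scipy.spatial.transform import Rotation as Ro
O=np.array([560.7,14.8]);ex=np.array([.99244,.12275]);u=np.array([-.12275,.99244])
def st(tx=None,ty=None,tz=None):
    s=readout.read_state();p=s["eef_pos"];R=Ro.from_euler("xyz",s["tool_rot"]).as_matrix()
    q=p[:2]-O;print("t",round(s["clock"],2),"reader",(q@ex).round(1),(q@u).round(1),"z",p[2].round(1),"F",np.round(s["force"],2),"w",round(s["width"],1))
    Rt=np.c_[np.r_[u,0],[0,0,-1],np.r_[-ex,0]]
    print("turn",np.round(np.degrees(Ro.from_matrix(R.T@Rt).as_rotvec())/5,3))
    if tx is not None:
        t=np.r_[O+tx*ex+ty*u,tz];print("units",np.round(R.T@(t-p)/40,3))
if __name__=="__main__": st(*map(float,sys.argv[1:]))
E
python3 st.py -95 -14 200
```

```text
t 0.87 reader -233.9 363.3 z 226.4 F [ 1.37 -0.35 -0.37] w -0.3
turn [-0.045  0.377  0.047]
units [-9.545  0.607 -3.163]
```

apply_moves([
  [[-0.85,0,-0.28,0,0.2,0],[-0.85,0,-0.28,0,0.2,0],[-0.85,0,-0.28,0,0,0],[-0.85,0,-0.28,0,0,0],[-0.85,0,-0.28,0,0,0],[-0.85,0,-0.28,0,0,0],[-0.85,0,-0.28,0,0,0],[-0.85,0,-0.28,0,0,0]],
])

```text
clock: 1.53
eef_pos: [412.9, 74.1, 226.1]
tool_rot: [-1.571, -0.006, 1.692]
force: [0.5, -0.1, 0.2]
width: -0.1
```

```bash
python3 st.py -95 -14 110
```

```text
t 1.53 reader -139.4 77.0 z 226.1 F [ 0.54 -0.14  0.19] w -0.1
turn [ 0.005 -0.024  0.065]
units [-2.29   2.891 -1.114]
```

apply_moves([
  [[-0.6,0.4,-0.3,0,0,0],[-0.6,0.6,-0.3,0,0,0.05],[-0.6,0.8,-0.3,0,0,0],[-0.4,0.8,-0.2,0,0,0],[0,0.3,0,0,0,0],[0,0,0,0,0,0]],
])

```text
clock: 2.03
eef_pos: [476.2, -21.7, 108.7]
tool_rot: [-1.585, 0.003, 1.676]
force: [-1.0, 0.5, -0.1]
width: -0.2
```

```bash
python3 - <<'E'
from st import *
st(-95,-14,26)
d=grab("scene");im=d["image"]
save("s1.png",cv2.resize(im[190:340,220:420],None,fx=4,fy=4,interpolation=cv2.INTER_CUBIC))
E
```

```text
t 2.03 reader -88.3 -25.9 z 108.7 F [-1.02  0.52 -0.1 ] w -0.2
turn [ 0.157 -0.203 -0.038]
units [0.301 2.064 0.201]
```

View pics/s1.png

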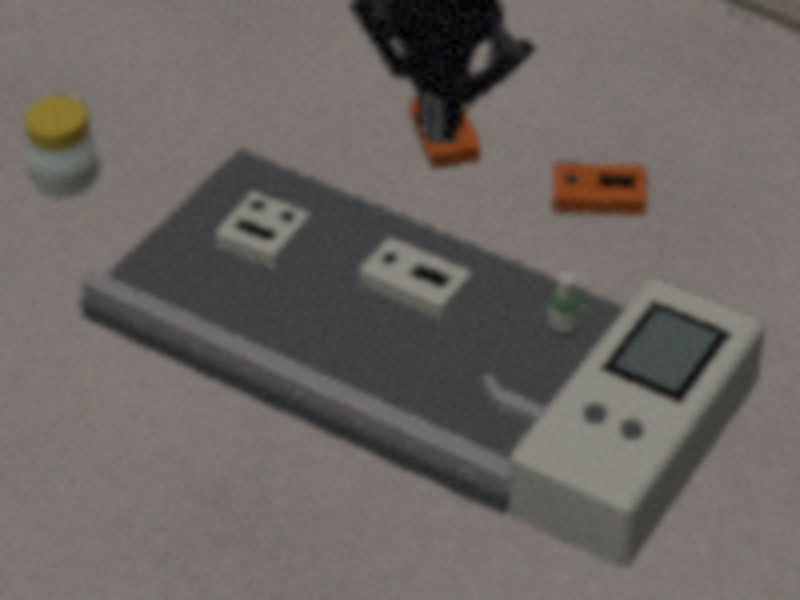

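The crop shows the closed gripper above the deck's near side. The cartridge and everything else are where they started.

apply_moves([
  [[0.15,0.6,0.1,0.08,-0.1,0],[0.15,0.6,0.1,0.08,-0.1,0],[0,0.4,0,0,0,0],[0,0.2,0,0,0,0],[0,0,0,0,0,0]],
])

```text
clock: 2.5
eef_pos: [472.0, -7.8, 40.7]
tool_rot: [-1.582, 0.004, 1.698]
force: [-0.7, 0.3, -0.3]
width: -0.1
```

```bash
cat > see.py <<'E'
from st import *
def see(n="scene"):
    d=grab(n);im=d["image"];g=cv2.cvtColor(im,cv2.COLOR_RGB2GRAY)
    g=cv2.resize(g,None,fx=4,fy=4,interpolation=cv2.INTER_CUBIC)
    q=w2px(d,[[*(O+x*ex+y*u),34] for x in(-90,66) for y in(-190,125)])*4
    roi=np.zeros_like(g);cv2.fillConvexPoly(roi,cv2.convexHull(q.astype(np.int32)),1)
    th=145 if n=="top" else 150
    m=((g>th)&(roi>0)).astype(np.uint8)
    for k in cv2.findContours(m,cv2.RETR_EXTERNAL,cv2.CHAIN_APPROX_NONE)[0]:
        if cv2.contourArea(k)>1500:
            W=px2w(d,(k.reshape(-1,2)-1.5)/4,34)[:,:2]-O
            W=np.c_[W@ex,W@u].astype(np.float32);c,s,a=cv2.minAreaRect(W)
            print(n,"reader c",np.round(c,1),"size",np.round(s,1),"ang",round(a,1))
if __name__=="__main__": see("top");see("scene")
E
python3 st.py -90 -14 25; python3 see.py
```

```text
t 2.5 reader -90.8 -11.5 z 40.7 F [-0.75  0.31 -0.32] w -0.1
turn [ 0.123  0.048 -0.041]
units [-0.061  0.392 -0.015]
top reader c [ -24.3 -128.5] size [47.  47.8] ang 3.3
```

apply_moves([
  [[-0.05,0.25,0,0.1,0.04,-0.04],[0,0.15,0,0,0,0],[0,0,0,0,0,0],[0,0,-0.2,0,0,0],[0,0,-0.2,0,0,0],[0,0,-0.2,0,0,0],[0,0,-0.2,0,0,0]],
])

```text
clock: 3.18
eef_pos: [509.4, -6.7, 28.7]
tool_rot: [-1.58, 0.001, 1.693]
force: [0.5, 0.3, 0.2]
width: 0.1
```

```bash
python3 st.py 23 -14 25
```

```text
t 3.18 reader -53.6 -15.0 z 28.7 F [0.54 0.26 0.17] w 0.1
turn [ 0.101 -0.015 -0.011]
units [ 0.027  0.11  -1.913]
```

apply_moves([
  [[0,0.08,-0.15,0,0,0],[0,0.05,-0.15,0,0,0],[0,0,-0.15,0,0,0],[0,0,-0.15,0,0,0],[0,0,-0.15,0,0,0],[0,0,0,0,0,0]],
])

```text
clock: 3.68
eef_pos: [545.8, -1.9, 23.5]
tool_rot: [-1.583, 0.001, 1.693]
force: [0.2, 0.3, -0.6]
width: -0.1
```

```bash
python3 - <<'E'
from see import *
st(23,-14,25)
for n,(y,x) in(("top",(180,200)),("scene",(190,220))):
    d=grab(n);save(n+"2.png",cv2.resize(d["image"][y:y+110 if n=="top" else y+150,x:x+200],None,fx=4,fy=4,interpolation=cv2.INTER_CUBIC))
a=cv2.imread("pics/top2.png");b=cv2.imread("pics/scene2.png");cv2.imwrite("pics/both2.png",cv2.resize(np.vstack([a,b[120:]]),None,fx=.65,fy=.65,interpolation=cv2.INTER_AREA))
E
```

```text
t 3.68 reader -16.8 -14.8 z 23.5 F [ 0.17  0.27 -0.61] w -0.1
turn [ 0.14  -0.006 -0.013]
units [ 0.02  -0.025 -0.996]
```

View pics/both2.png

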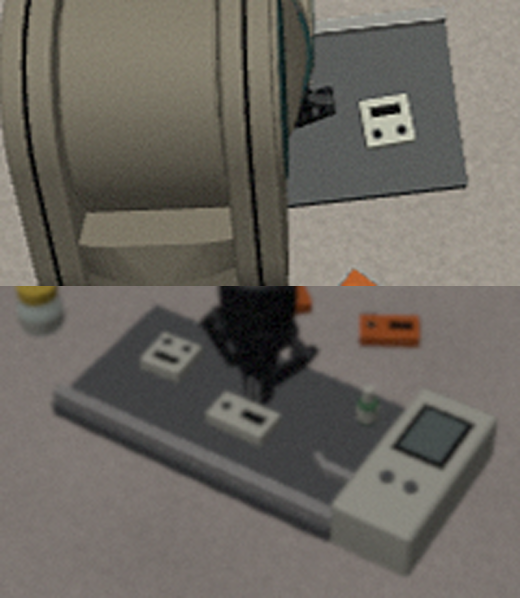

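The scene half shows the fingertips behind the middle of the cartridge, which is moving square towards the rail. In the top view the arm hides it.

apply_moves([
  [[0,0,-0.15,0.1,0,0],[0,0,-0.15,0,0,0],[0,0,-0.15,0,0,0],[0,0,-0.12,0,0,0],[0,0,-0.1,0,0,0],[0,0,-0.08,0,0,0],[0,0,0,0,0,0]],
])

```text
clock: 4.37
eef_pos: [573.2, 1.3, 23.2]
tool_rot: [-1.568, 0.001, 1.693]
force: [-0.2, 0.4, 0.6]
width: -0.2
```

```bash
python3 st.py 23 -14 25
```

```text
t 4.37 reader 10.8 -15.0 z 23.2 F [-0.25  0.44  0.58] w -0.2
turn [-0.029 -0.014 -0.01 ]
units [ 0.025 -0.045 -0.305]
```

apply_moves([
  [[0,0,-0.1,0,0,0],[0,0,-0.1,0,0,0],[0,0,-0.08,0,0,0],[0,0,-0.08,0,0,0],[0,0,0,0,0,0]],
])

```text
clock: 4.78
eef_pos: [585.8, 2.7, 22.7]
tool_rot: [-1.562, 0.001, 1.692]
force: [-0.2, 0.3, -0.5]
width: -0.4
```

```bash
python3 st.py 23 -14 25
```

```text
t 4.78 reader 23.4 -15.1 z 22.7 F [-0.18  0.25 -0.48] w -0.4
turn [-0.102 -0.017 -0.008]
units [ 0.027 -0.056  0.011]
```

apply_moves([
  [[0,-0.03,-0.06,0,0,0],[0,0,-0.06,0,0,0],[0,0,-0.05,0,0,0],[0,0,0,0,0,0]],
])

```text
clock: 5.12
eef_pos: [585.6, 2.7, 22.4]
tool_rot: [-1.547, 0.0, 1.692]
force: [-1.2, 0.7, 0.5]
width: -0.2
```

```bash
python3 st.py 23 -14 25
```

```text
t 5.12 reader 23.2 -15.1 z 22.4 F [-1.18  0.74  0.47] w -0.2
turn [-0.275 -0.023 -0.   ]
units [ 0.027 -0.064  0.008]
```

The fingertips stop at reader x = 23, where contact with the rail was expected. One firmer press will seat the cartridge.

apply_moves([
  [[0,-0.03,-0.15,0,0,0],[0,0,-0.2,0,0,0],[0,0,-0.2,0,0,0],[0,0,-0.2,0,0,0]],
])

```text
clock: 5.45
eef_pos: [585.1, 2.6, 19.8]
tool_rot: [-1.483, -0.003, 1.69]
force: [-16.2, -1.1, 12.4]
width: -0.3
```

```bash
python3 st.py 10 -14 25
```

```text
t 5.45 reader 22.7 -15.1 z 19.8 F [-16.23  -1.06  12.44] w -0.3
turn [-1.003 -0.046  0.031]
units [ 0.028 -0.101  0.328]
```

apply_moves([
  [[0,0,0.15,-0.3,0,0],[0,-0.1,0.3,-0.4,0,0],[0,-0.6,0.2,-0.3,0,0],[-0.3,-0.8,0,0,0,0],[-0.5,-0.4,0,0,0,0],[-0.5,0,0,0,0,0],[-0.3,0,0,0,0,0],[0,0,0,0,0,0]],
])

```text
clock: 6.12
eef_pos: [575.6, -64.2, 101.6]
tool_rot: [-1.591, -0.001, 1.695]
force: [0.8, -0.4, 0.3]
width: -0.2
```

```bash
python3 st.py 53 -85 50
```

```text
t 6.12 reader 5.1 -80.3 z 101.6 F [ 0.78 -0.41  0.34] w -0.2
turn [0.228 0.009 0.008]
units [-0.12   1.313 -1.171]
```

apply_moves([
  [[-0.1,0,-0.5,0.1,0,0],[0,0,-0.4,0.1,0,0],[0,0.3,-0.1,0,0,0],[0,0.4,0,0,0,0],[0,0.3,0,0,0,0],[0,0,0,0,0,0]],
])

```text
clock: 6.62
eef_pos: [618.7, -58.8, 56.7]
tool_rot: [-1.576, -0.004, 1.695]
force: [0.4, 0.4, -0.9]
width: 0.1
```

```bash
python3 - <<'E'
from see import *
st(53,-85,25)
d=grab("scene");save("s3.png",cv2.resize(d["image"][210:330,230:410],None,fx=4.4,fy=4.4,interpolation=cv2.INTER_CUBIC))
E
```

```text
t 6.62 reader 48.5 -80.2 z 56.7 F [ 0.39  0.38 -0.86] w 0.1
turn [0.06  0.014 0.047]
units [-0.124  0.794 -0.108]
```

View pics/s3.png

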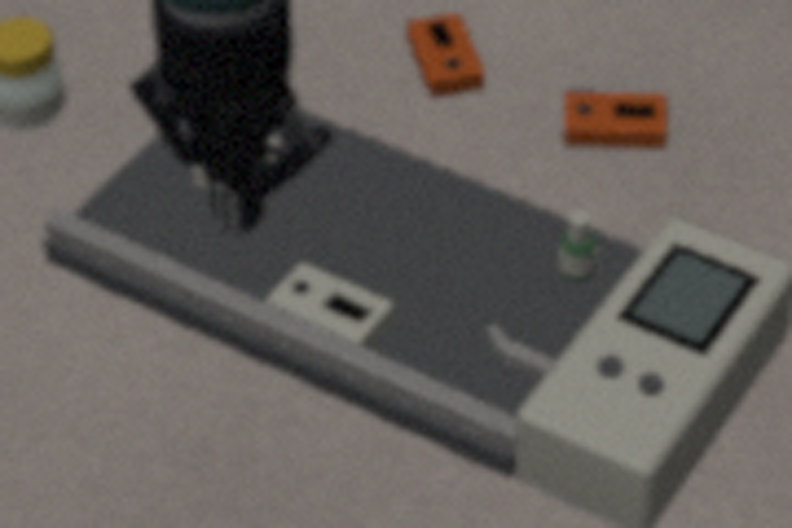

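The crop shows the cartridge flat against the rail at about (330,305), with the fingertips behind its right end.

apply_moves([
  [[-0.05,0.4,-0.03,0,0,0],[0,0.25,0,0,0,0],[0,0.1,0,0,0,0],[0,0,0,0,0,0],[0.15,0,0,0,0,0],[0.15,0,0,0,0,0],[0.15,0,0,0,0,0]],
])

```text
clock: 7.25
eef_pos: [617.4, -40.4, 26.9]
tool_rot: [-1.577, -0.005, 1.695]
force: [-0.3, 0.1, -0.6]
width: 0.0
```

```bash
python3 st.py 52 49 25
```

```text
t 7.25 reader 49.5 -61.7 z 26.9 F [-0.31  0.07 -0.55] w 0.0
turn [0.069 0.012 0.054]
units [ 2.767  0.06  -0.066]
```

apply_moves([
  [[0.15,0.03,-0.01,0,0,0.05],[0.15,0,-0.01,0,0,0],[0.15,0,-0.01,0,0,0],[0.15,0,-0.01,0,0,0],[0.15,0,-0.01,0,0,0],[0.15,0,-0.01,0,0,0],[0.15,0,-0.01,0,0,0],[0,0,0,0,0,0]],
])

```text
clock: 7.92
eef_pos: [615.2, 10.1, 27.9]
tool_rot: [-1.58, -0.001, 1.699]
force: [-1.0, 0.8, 0.4]
width: -0.1
```

```bash
python3 - <<'E'
from see import *
st(52,49,25)
d=grab("scene");save("s4.png",cv2.resize(d["image"][210:330,230:410],None,fx=4.4,fy=4.4,interpolation=cv2.INTER_CUBIC))
E
```

```text
t 7.92 reader 53.5 -11.3 z 27.9 F [-0.96  0.85  0.36] w -0.1
turn [0.101 0.061 0.012]
units [1.509 0.073 0.03 ]
```

View pics/s4.png

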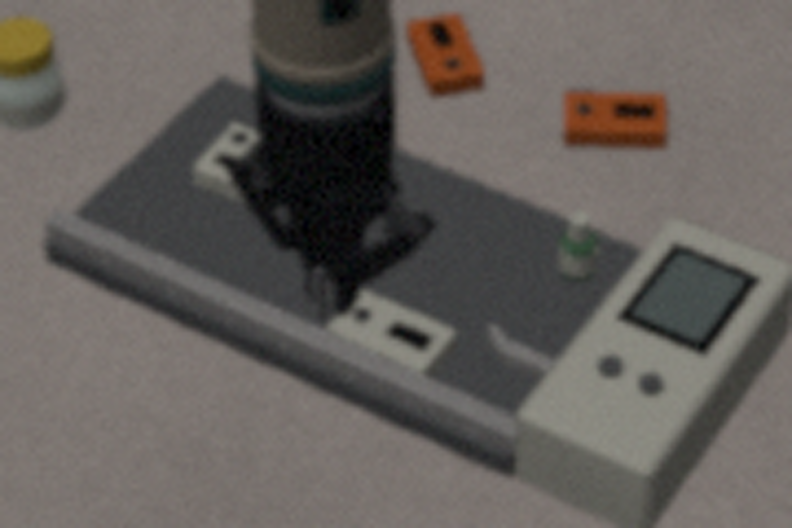

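The cartridge slides along the rail, straight, with its front near (440,350), short of the flare at (495,335). I continue.

apply_moves([
  [[0.15,0.04,0,0,0.03,0],[0.15,0.03,0,0,0,0],[0.15,0,0,0,0,0],[0.15,0,0,0,0,0],[0.15,0,0,0,0,0],[0.12,0,0,0,0,0],[0,0,0,0,0,0]],
])

```text
clock: 8.55
eef_pos: [613.3, 33.9, 27.8]
tool_rot: [-1.583, 0.012, 1.687]
force: [0.9, -0.6, 0.4]
width: -0.0
```

```bash
python3 st.py 53 49 25
```

```text
t 8.55 reader 54.5 12.5 z 27.8 F [ 0.87 -0.56  0.35] w -0.0
turn [ 0.14  -0.083 -0.141]
units [0.912 0.06  0.046]
```

```bash
python3 - <<'E'
from see import *
d=grab("scene");save("s5.png",cv2.resize(d["image"][240:320,300:400],None,fx=7,fy=7,interpolation=cv2.INTER_CUBIC))
st()
E
```

```text
t 8.6 reader 54.5 12.2 z 27.8 F [-0.32 -0.16 -0.19] w -0.3
turn [ 0.14  -0.084 -0.143]
```

View pics/s5.png

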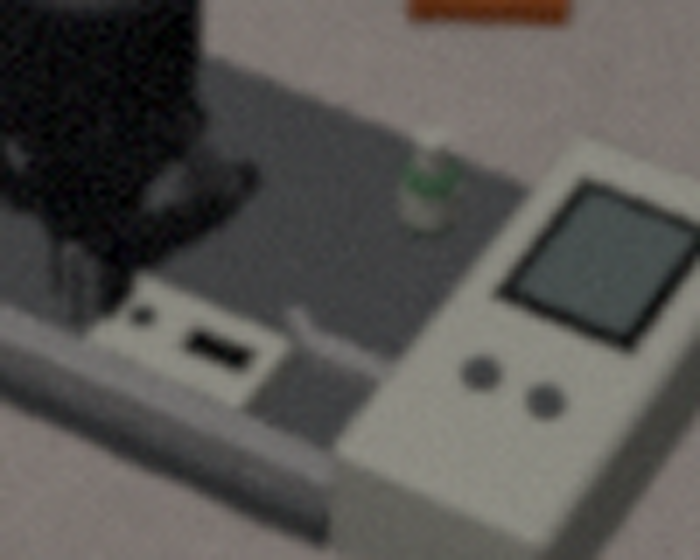

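The front end is just inside the lip and looks straight, but progress slowed. The fingers have drifted 1.5 mm to the rail side of the cartridge's middle, which turns its front off the rail. I'll back off, recentre slightly to the near side, and push again.

apply_moves([
  [[-0.15,0,0,0,0,0],[-0.05,0.04,0.12,0.1,-0.08,-0.14],[0,0.03,0.02,0,0,0],[0,0,0,0,0,0],[0.12,0,0,0,0,0],[0.12,0,0,0,0,0],[0.1,0,0,0,0,0],[0,0,0,0,0,0]],
])

```text
clock: 9.27
eef_pos: [606.1, 37.5, 24.1]
tool_rot: [-1.572, -0.001, 1.692]
force: [0.4, -0.1, 0.7]
width: 0.1
```

```bash
python3 st.py 50 49 25
```

```text
t 9.27 reader 47.8 16.9 z 24.1 F [ 0.42 -0.07  0.65] w 0.1
turn [ 0.018 -0.019  0.012]
units [ 0.802 -0.022 -0.053]
```

apply_moves([
  [[0.12,0,-0.03,0,0,0],[0.12,0,-0.02,0,0,0],[0.12,0,0,0,0,0],[0.12,0,0,0,0,0],[0,0,0,0,0,0]],
])

```text
clock: 9.68
eef_pos: [605.1, 59.8, 24.1]
tool_rot: [-1.571, -0.001, 1.694]
force: [0.3, 0.4, -0.2]
width: -0.3
```

```bash
python3 st.py 50 49 25
```

```text
t 9.68 reader 49.6 39.2 z 24.1 F [ 0.32  0.43 -0.17] w -0.3
turn [0.006 0.001 0.012]
units [ 0.244 -0.023 -0.011]
```

apply_moves([
  [[0.1,0,0,0,0,0],[0.08,0,0,0,0,0],[0.08,0,0,0,0,0],[0.08,0,0,0,0,0],[0,0,0,0,0,0]],
])

```text
clock: 10.1
eef_pos: [603.8, 70.7, 24.1]
tool_rot: [-1.572, 0.004, 1.692]
force: [0.4, 0.9, 0.1]
width: -0.3
```

```bash
python3 st.py 50 49 25
```

```text
t 10.1 reader 49.6 50.2 z 24.1 F [0.38 0.94 0.09] w -0.3
turn [ 0.008 -0.016 -0.048]
units [-0.029 -0.022 -0.01 ]
```

apply_moves([
  [[0.12,0,0,0,0,0],[0.15,0,0,0,0,0],[0.2,0,0,0,0,0],[0.2,0,0,0,0,0]],
])

```text
clock: 10.43
eef_pos: [603.5, 71.6, 24.4]
tool_rot: [-1.572, 0.034, 1.677]
force: [1.0, -15.5, 2.0]
width: -0.3
```

```bash
python3 st.py 50 49 25
```

```text
t 10.43 reader 49.4 51.1 z 24.4 F [  1.04 -15.48   1.97] w -0.3
turn [ 0.006 -0.194 -0.385]
units [-0.053 -0.012 -0.016]
```

A 15 N stop at y = 51 against 49.5 expected, so it is home against the housing. I'll back off and look.

apply_moves([
  [[-0.15,0,0,0,0,-0.2],[-0.3,0,0,0,-0.2,-0.2],[-0.3,-0.4,0,0,0,0],[-0.5,-0.8,0.2,0,0,0],[-0.5,-0.9,0.3,0,0,0],[-0.5,-0.5,0.3,0,0,0],[-0.3,0,0,0,0,0],[0,0,0,0,0,0]],
])

```text
clock: 11.1
eef_pos: [583.9, -34.8, 131.3]
tool_rot: [-1.571, -0.003, 1.697]
force: [0.7, -0.3, 0.8]
width: -0.1
```

```bash
python3 - <<'E'
from see import *
st()
d=grab("scene");save("s6.png",cv2.resize(d["image"][240:320,300:400],None,fx=7,fy=7,interpolation=cv2.INTER_CUBIC))
E
```

```text
t 11.1 reader 16.9 -52.1 z 131.3 F [ 0.7  -0.31  0.78] w -0.1
turn [0.006 0.039 0.031]
```

View pics/s6.png

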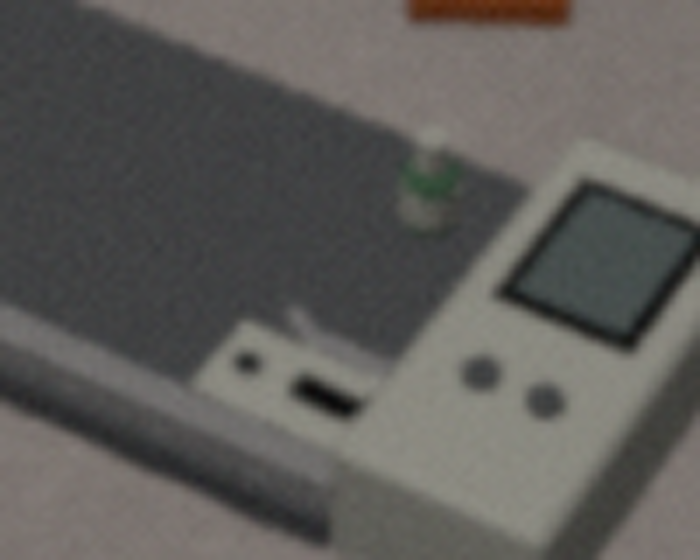

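The cartridge is in the pocket: its rear corner is at (195,385), and the window and port lie parallel to the rail. I move the arm aside for a clean top-view measurement.

apply_moves([
  [[-0.8,-0.4,0,0,0,0],[-0.9,-0.6,0.3,0,0,0],[-0.9,-0.5,0.3,0,0,0],[-0.9,0,0.3,0,0,0],[-0.9,0,0.3,0,0,0],[-0.9,0,0.3,0,0,0],[-0.5,0,0,0,0,0],[0,0,0,0,0,0]],
])

```text
clock: 11.82
eef_pos: [560.9, -258.5, 179.2]
tool_rot: [-1.565, -0.021, 1.726]
force: [-0.8, -0.2, 1.0]
width: -0.0
```

```bash
python3 - <<'E'
from see import *
st(); see("top")
for n,b in(("top",(195,265,205,300)),("scene",(270,312,320,365))):
    d=grab(n);g=cv2.cvtColor(d["image"],cv2.COLOR_RGB2GRAY);y0,y1,x0,x1=b
    G=cv2.resize(g[y0:y1,x0:x1],None,fx=8,fy=8,interpolation=cv2.INTER_CUBIC)
    save(n+"7.png",cv2.cvtColor(cv2.resize(G,None,fx=1,fy=1),cv2.COLOR_GRAY2RGB))
    q=w2px(d,[[*(O+x*ex+y*u),34] for x,y in((34,64),(72,64),(72,130),(34,130))])
    print(n,"expected corners px",((q-[x0,y0])*8+3.5).round(0).tolist())
a=cv2.imread("pics/top7.png");b=cv2.imread("pics/scene7.png")
w=max(a.shape[1],b.shape[1]);f=lambda i:cv2.copyMakeBorder(i,0,0,0,w-i.shape[1],0)
cv2.imwrite("pics/both7.png",np.vstack([f(a[:260]),f(b)]));print(a.shape,b.shape)
E
```

```text
t 11.82 reader -33.4 -271.2 z 179.2 F [-0.84 -0.18  1.03] w -0.0
turn [-0.074  0.372  0.245]
top reader c [ -24.3 -128.5] size [47.2 48.1] ang 3.1
top reader c [51.  94.8] size [33.4 63.5] ang 0.1
top expected corners px [[531.0, 139.0], [520.0, 25.0], [315.0, 48.0], [325.0, 162.0]]
scene expected corners px [[125.0, 119.0], [62.0, 195.0], [247.0, 279.0], [308.0, 200.0]]
(560, 760, 3) (336, 360, 3)
```

View pics/both7.png

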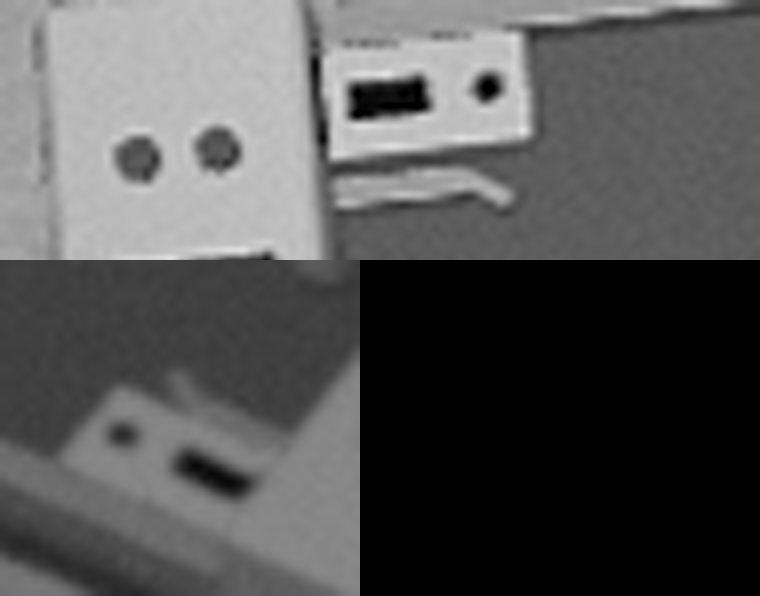

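apply_moves([
  [[0,0,0,0,0,0],[0,0,0,0,0,0],[0,0,0,0,0,0]],
])

```text
clock: 12.22
eef_pos: [562.9, -243.5, 178.0]
tool_rot: [-1.564, -0.032, 1.743]
force: [-0.5, -0.6, 0.6]
width: 0.1
```

```bash
python3 -c "
from cell import readout,finish_job
import numpy as np
s=readout.read_state();print(s['clock'],np.abs(s['qd']).max(),s['force'])
print(finish_job())"
```

```text
12.2167 0.027710044435831215 [-0.51149395 -0.55769639  0.56082963]
the job is handed in; nothing more can be done
None
```

The oblong cartridge is in the corner pocket against the rail and the housing, and I handed the job in at 12.2 s; no verdict was reported. I pushed it square across the deck to the rail, then slid it along into the pocket, using closed fingertips only.

**Contact:** it stopped hard at the rail with about 16 N (fingertip at reader x = 22.7 mm, 23 expected). At the housing it stopped with about 15 N (fingertip at y = 51.1 mm, 49.5 expected).

**Final top view:** the cartridge lies 0.1° off the rail's direction. Its near edge and rear corner are within about 1 mm of the home outline. The outline's middle read (51.0, 94.8) mm against (53, 97) home. The outline came out smaller than the real cartridge (33.4 x 63.5 mm), partly because the rail hides its far edge. That leaves up to about 2 mm of doubt along the rail, within the 3 mm allowed.

**Other things:** the square cartridge did not move, by measurement. The vial was in place in the last scene view. I did not re-measure the vial, jars or pipette, but the arm came close to none of them.

**What went less well:** the slide slowed at the lip because the fingers had drifted to the rail side. I backed off, recentred and continued. My scene-camera cartridge measurement found nothing, so I judged those pictures by eye.

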